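# Lock the citrus reamer and hold the juicer's run paddle half down

### The arm

A 6-joint arm with a two-finger parallel gripper is mounted at the origin on a cart in front of the work surface, level with it; the furniture and walls round the work are solid. World frame = base frame: x ahead of the robot, y to its left, z up, the work surface at z = 0. Lengths are in m, angles in rad, forces in N, time in s.
With the tool pointing down it reaches from about 0.325 to 0.75 m from the base axis. Payload 7.6 kg.
Tool frame: the origin (TCP) lies at the very end of the fingers, on their centre line; the grasp point (between the pads) lies 19 mm behind it; z points along the fingers, y is the line along which they close (so a half turn about z gives the same grasp; the last joint's range is limited). The gripper opens to 85 mm and grips with 20 to 120 N. Pads are 22 mm wide; open, the fingers measure 114 mm over their backs; the gripper's body (76 mm by 85 mm) begins 54 mm behind the grasp point. The pads swing forward as they close: fully open they stand 13 mm farther back than shut.
Start: joints at [-1.174, 0.052, 1.401, -0, 1.689, -0.07], TCP at [0.236, -0.469, 0.231] pointing down, gripper open.
Joint ranges: [-2.9, 2.9], [-0.91, 2.17], [0.12, 2.37], [-1.06, 4.2], [0.26, 2.73], [-2.93, 2.93]. Speed limits (rad/s): [2.57, 2.57, 3.01, 3.14, 3.14, 3.14].

### API

Orientations are given as a unit quaternion [w, x, y, z].
In Python, from plant import readout, viewer, job gives the robot as it stands. The module is installed in compiled form; this text tells all that it offers.
- The arm moves only by the tool servo_tool, never from a script. Its argument "deltas" is a list of rows, each an object with "travel": the shift along the tool's x, y, z as a fraction of full scale, a list of three; "dr": the turn, a rotation vector about the tool's x, y, z as a fraction of full scale, a list of three; "hand": the closure, from 0 (fully open) to 1 (shut). A call has 1 to 10 rows; each row shifts and turns the commanded pose from where the row before left it, along the tool's axes as they then stand; what a row does not reach is not made up. Full scale, the value 1, is 0.03 m for a shift and 0.08 rad for a turn. A row lasts 1/10 s, in which the tool goes at most 50 mm and 8.59 degrees, less where a joint would pass 70% of its speed; a pose out of reach is approached as far as the arm can. A call with a number of a shift or a turn outside -1 to 1 is refused whole. A call with a gripper value outside its range is refused whole. The fingers move at their own pace and stop on an object; the grip force is fixed at half the most. Time passes only in rows, so rows that do not move let the fingers close. It gives the time, the measured TCP pose, the force, the opening and the grip force at its end, in the units of the state.
- readout.sense(): the state, without advancing time (a new reading comes with each control period).
- viewer.snapshot(name): name is "scene" or "top"; returns the picture (384x512x3 uint8, red, green, blue); there is no depth.
- viewer.camera_info(name): a dict with "intrinsics" (3x3 intrinsics, pixels), "origin" and "attitude" of the camera in the world. Camera axes: x right, y up, looking along -z (the intrinsics and any distortion apply to the point x, -y, -z); pixel columns grow to the right and rows downward; lengths in m; the calibration is good to about 2 mm. A picture is of the moment at which its call begins. camera_info takes no time and is no camera call.
- job.job_done(): hands the job in; it is judged then, once.
The state is a dict: "clock": time; "q": joint angles; "dq": joint speeds; "joint_efforts": joint torques, N m; "tool_pos": TCP position; "tool_rot": TCP orientation; "contact_force": force on the tool from outside, world axes, zero at the start; "moment": the same for the moment, N m; "opening": finger opening in m; "grasp_force": force on a finger pad.
Only numpy, scipy, OpenCV 4.12 (cv2) and the standard library are available. Lean on these libraries where they do the work, as an engineer would, in place of code of your own. Each camera call takes 0.05 s, during which the arm holds its last target. There are 200 camera calls.

### The job

The reamer stands loose in the chuck of the citrus juicer: turn the chuck's ribbed sleeve clockwise (seen from above) until the three jaws grip the shank firmly, leaving the reamer upright and fully seated, and do not press the run paddle before that. Then press the sprung run paddle half-way down with the fingers, so that its front end is level with the rib on the plate beside it, and keep it there: the program finishes while still holding it half down. Leave the honey jar, salt shaker and timer where they are.

Things in the scene. Friction and masses are not known exactly. Their poses are not given: they have to be found in the camera images.
- juicer: Juicer motor base, fixed: white box, 150 (x) x 200 (y) mm, steel deck 60 mm above the worktop. Origin: centre of the underside; +x runs from the paddle's free front end to its hinge, y left, z up. Chuck on the deck at (0, +45 mm); run paddle along x at y = -60 mm; beside it at y = -89 mm an upright plate, top 108 mm above the worktop, with a steel rib 94 mm above it marking half-way.
- chuck_seat (a point): Foot of the chuck's bore, on the chuck's vertical axis, at deck height (60 mm above the worktop). The reamer's foot rests here; bore 11 mm wide, 20 mm deep.
- sleeve_mid (a point): On the chuck axis at mid-height of the ribbed steel sleeve, 92 mm above the worktop. Sleeve: ring 44 mm in diameter, from 78 to 106 mm above the worktop, free all round. The reamer head (34 mm wide) stands above it, up to 144 mm above the worktop; fingers either side of the head can grip the sleeve from above.
- sleeve (a joint): Turn of the chuck sleeve (rad), grows clockwise seen from above, range 0 to 1.5. Starts between 0 and 0.25. It stays where it is left (friction about 0.2 N m). The three jaws move in 5 mm a radian; they touch the shank at about 1.25 and grip it firmly at 1.35 to 1.45, where the turning gets stiff.
- reamer: Loose white ribbed citrus reamer with a steel shank: shank 10 mm in diameter and 57 mm long, conical head 34 mm wide and 28 mm tall on top of it. Origin at the foot of the shank, z up along the shank.
- jaw0: First of three small steel jaws inside the sleeve, 120 degrees apart, 84 to 110 mm above the worktop; origin at the foot of the face that meets the shank. They move with the sleeve.
- jaw1: Second jaw.
- jaw2: Third jaw.
- paddle (a joint): Run paddle's angle (rad): 0 up at rest, 0.42 fully down (level), half-way 0.21. Hinged at its back end, at the juicer's (+45, -60, 70 mm). Return spring: about 2.5 N down at the press point starts it, 8 N holds it half-way, 13 N fully down; let go, it comes up.
- paddle_press (a point): Press point on the black rubber pad (80 x 34 mm) that covers the top of the black paddle (98 x 38 mm), 20 mm behind its free front end and 78 mm in front of the hinge line (moves with the paddle; at rest at the juicer x -24, y -60 mm): 107 mm above the worktop at rest, 92 mm when the paddle is half-way down, 76 mm fully down.
- honey_jar: Bystander: honey jar with red lid, 66 mm wide, 85 mm tall; origin at its underside.
- salt_shaker: Bystander: salt shaker, 44 mm wide, 90 mm tall; origin at its underside.
- kitchen_timer: Bystander: cream wind-up timer, 64 mm wide, 58 mm tall; origin at its underside.

How it is judged:
By the outcome, as a careful person would: the job done as asked, in the order asked, and still so for the second after the job is handed in, while the arm keeps its last pose, push and grip.
It also fails if it takes over 54 s, if anything falls off the work surface, if the arm or the gripper's body presses on something with over 40 N, if the wrist force passes 120 N, or if a joint passes its speed limit or range.

## Working session

There is one attempt and no reset: what is moved stays moved. The work goes in short steps, Python scripts to look and compute and a tool call to move; the robot and the scene stay as the last step left them, time stands still between calls to the robot, and variables do not carry over. Pictures are saved under pics/ and viewed, at most 10 in all, crops included, and the job is handed in when it is done.

Besides the shell and the picture viewer there is one more tool, called after "Request:" as name(argument=value, ...) on one line, values as JSON. servo_tool: Moves the arm, as the interface text tells. Its arguments: {"type":"object","properties":{"deltas":{"type":"array","items":{"type":"object","properties":{"travel":{"type":"array","items":{"type":"number","minimum":-1,"maximum":1}},"dr":{"type":"array","items":{"type":"number","minimum":-1,"maximum":1}},"hand":{"type":"number"}}}}},"required":["deltas"]}

```bash
mkdir -p pics; cat > h.py <<'E'
import numpy as np, cv2
from plant import readout, viewer, job
from scipy.spatial.transform import Rotation as R
def rot(a):
    a=np.array(a,float)
    return a if a.shape==(3,3) else R.from_quat(a[[1,2,3,0]]).as_matrix()
def snap(n,f):
    im=viewer.snapshot(n); cv2.imwrite('pics/'+f,im[:,:,::-1]); return im
def ray(n,u,v,z):
    c=viewer.camera_info(n); d=np.linalg.inv(c['intrinsics'])@[u,v,1]; d=rot(c['attitude'])@[d[0],-d[1],-d[2]]
    o=np.array(c['origin']); return o+d*(z-o[2])/d[2]
def proj(n,p):
    c=viewer.camera_info(n); q=rot(c['attitude']).T@(np.array(p)-c['origin']); k=np.array(c['intrinsics'])@[q[0],-q[1],-q[2]]; return k[:2]/k[2]
E
python3 - <<'E'
from h import *
a=snap('scene','a.png');b=snap('top','b.png')
for n in('scene','top'):print(viewer.camera_info(n))
s=readout.sense();print(s)
E
```

```text
{'intrinsics': array([[366.58532823,   0.        , 254.43465323],
       [  0.        , 366.58532823, 191.11384793],
       [  0.        ,   0.        ,   1.        ]]), 'origin': array([0.06989971, 0.63191369, 0.56002282]), 'attitude': array([-0.31825058, -0.1891607 ,  0.44624932,  0.81473698])}
{'intrinsics': array([[413.62919897,   0.        , 257.02875397],
       [  0.        , 413.62919897, 188.93527023],
       [  0.        ,   0.        ,   1.        ]]), 'origin': array([0.50139518, 0.10634823, 0.93717583]), 'attitude': array([ 0.7158981 ,  0.0426877 , -0.02806384, -0.69633332])}
{'clock': 0.1, 'q': array([-1.17430886e+00,  5.27897368e-02,  1.40163299e+00, -4.03798828e-05,
        1.68860848e+00, -7.02723068e-02]), 'dq': array([-0.00049493, -0.00077676, -0.00265026,  0.00014244,  0.00076851,
       -0.0013168 ]), 'joint_efforts': array([ 2.79203749e-03, -3.82581174e+01, -3.60986567e+01,  1.22370295e-05,
        4.78198621e-03, -6.18811669e-05]), 'tool_pos': array([ 0.23616455, -0.46857571,  0.23054335]), 'tool_rot': array([-7.06473718e-04,  9.72890591e-01,  2.31264742e-01, -1.36585492e-04]), 'contact_force': array([-0.1500853 ,  0.11161199, -0.086483  ]), 'moment': array([-0.04403059, -0.08364926, -0.01011418]), 'grasp_force': 0.0, 'opening': 0.08546682673412305}
```

View pics/a.png

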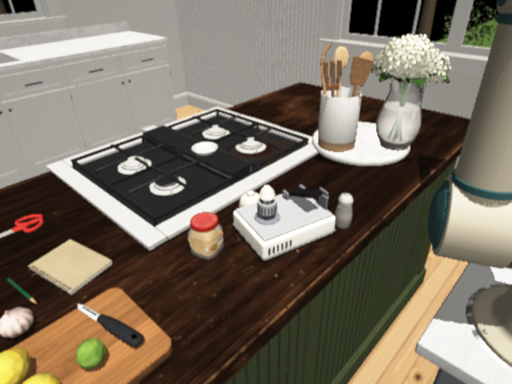

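View pics/b.png

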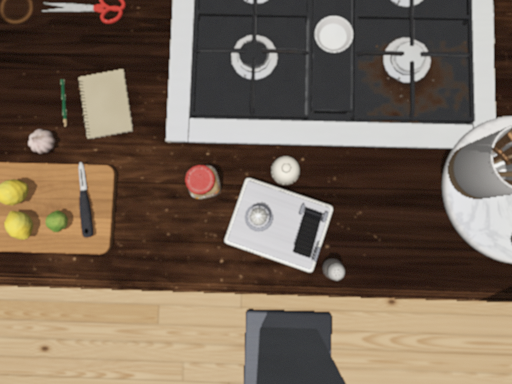

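The scene view shows the juicer at about (283,222), with the jar at (206,235), the shaker at (345,210) and the timer behind the juicer. In the top view the chuck is at (259,216), the paddle at (309,231), the jar at (202,181), the shaker at (335,270) and the timer at (285,170).

```bash
python3 - <<'E'
from h import *
b=cv2.imread('pics/b.png')[160:290,180:360];cv2.imwrite('pics/b2.png',cv2.resize(b,None,fx=4.4,fy=4.4,interpolation=cv2.INTER_CUBIC))
a=cv2.imread('pics/a.png')[170:270,180:360];cv2.imwrite('pics/a2.png',cv2.resize(a,None,fx=4.4,fy=4.4,interpolation=cv2.INTER_CUBIC))
E
```

```text
(no output)
```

View pics/b2.png

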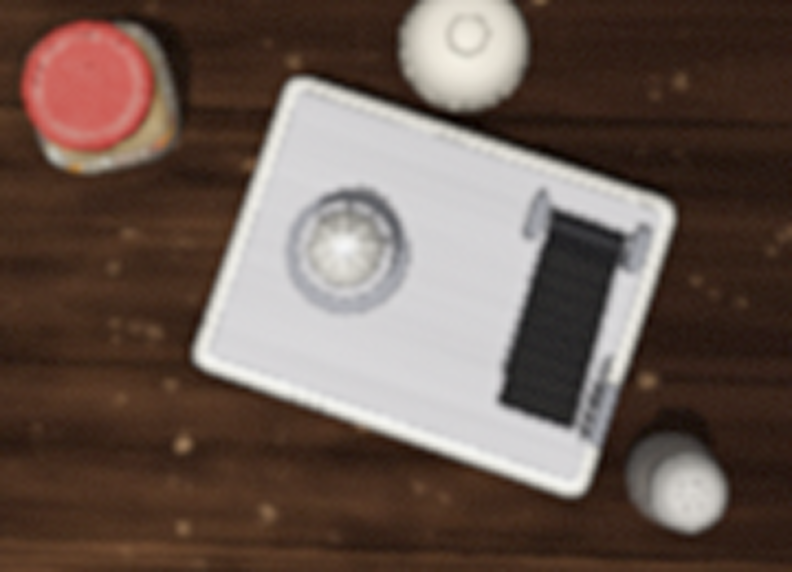

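View pics/a2.png

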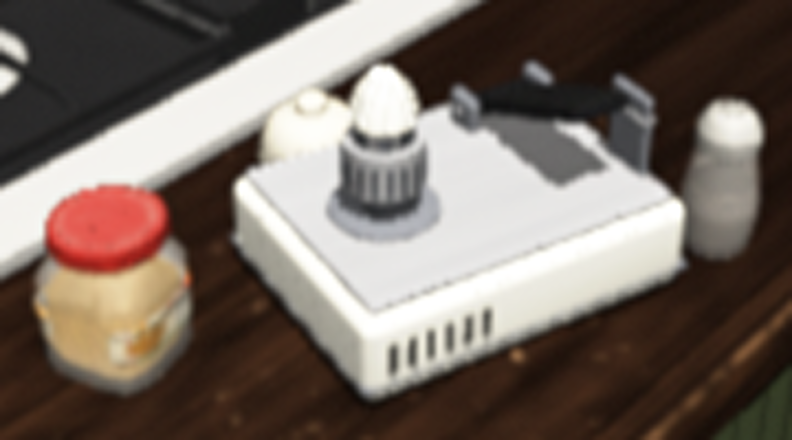

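The crops show the deck outline corners in b2 at about (290,75), (677,205), (582,500) and (192,362). The reamer tip is at (345,245), with the chuck flange centred at (348,250). The paddle's front edge runs (500,402) to (575,427). In a2 the reamer tip is at (382,66) and the sleeve spans x 340 to 427.

```bash
python3 - <<'E'
from h import *
np.set_printoptions(precision=4,suppress=True)
f=lambda u,v,z:ray('top',180+u/4.4-.4,160+v/4.4-.4,z)
C=[f(*p,.058) for p in((286,72),(680,200),(582,500),(190,365))]
print(C); print([np.linalg.norm(C[i]-C[(i+1)%4]) for i in range(4)])
ctr=np.mean(C,0); ex=(C[0]-C[3]+C[1]-C[2]);ex/=np.linalg.norm(ex);yaw=np.arctan2(ex[1],ex[0])
ey=C[0]-C[1]+C[3]-C[2];print('yaw',yaw,np.arctan2(-ey[0],ey[1]),ctr)
print('tip',f(345,245,.144),'flange',f(348,250,.062))
def J(x,y,z,yw=np.arctan2(-ey[0],ey[1])):
    return ctr[:2]+R.from_euler('z',yw).as_matrix()[:2,:2]@[x,y]
print('chuck',J(0,.045,0),'press',J(-.024,-.06,0))
print('padfront measured',f(537,415,.115), 'pred',J(-.044,-.06,0))
g=lambda u,v,z:ray('scene',180+u/4.4-.4,170+v/4.4-.4,z)
print('scene tip',g(382,66,.144),'sleeve mid',g(383,180,.092)[:2])
print('jar',f(88,88,.085),'salt',f(690,492,.09),'timer',f(467,35,.058))
E
```

```text
[array([0.6167, 0.1533, 0.058 ]), array([ 0.5595, -0.0387,  0.058 ]), array([0.4156, 0.0062, 0.058 ]), array([0.4737, 0.1949, 0.058 ])]
[np.float64(0.20029404622674626), np.float64(0.15068917448173783), np.float64(0.1973998018089241), np.float64(0.14890065184244913)]
yaw -0.292991300944865 -0.29412329435948914 [0.5164 0.0789 0.058 ]
tip [0.5302 0.1206 0.144 ] flange [0.5308 0.1206 0.062 ]
chuck [0.5294 0.122 ] press [0.476  0.0285]
padfront measured [0.4579 0.0333 0.115 ] pred [0.4569 0.0343]
scene tip [0.5334 0.1188 0.144 ] sleeve mid [0.5166 0.1373]
jar [0.6031 0.2453 0.085 ] salt [ 0.4239 -0.0393  0.09  ] timer [0.6372 0.0656 0.058 ]
```

Request:
servo_tool(deltas=[{"travel": [0.8,-0.6,0],"hand": 0},{"travel": [0.8,-0.6,0],"hand": 0},{"travel": [0.8,-0.6,0],"hand": 0},{"travel": [0.8,-0.6,0],"hand": 0},{"travel": [0.8,-0.6,0],"hand": 0},{"travel": [0.8,-0.6,0],"hand": 0},{"travel": [0.8,-0.6,0],"hand": 0},{"travel": [0.8,-0.6,0],"hand": 0},{"travel": [0.8,-0.6,0],"hand": 0},{"travel": [0.8,-0.6,0],"hand": 0}])

```text
schema error: expected keys travel, dr, hand
```

Request:
servo_tool(deltas=[{"travel": [0.8,-0.6,0],"hand": 0},{"travel": [0.8,-0.6,0],"hand": 0},{"travel": [0.8,-0.6,0],"hand": 0},{"travel": [0.8,-0.6,0],"hand": 0},{"travel": [0.8,-0.6,0],"hand": 0},{"travel": [0.8,-0.6,0],"hand": 0},{"travel": [0.8,-0.6,0],"hand": 0},{"travel": [0.8,-0.6,0],"hand": 0},{"travel": [0.8,-0.6,0],"hand": 0},{"travel": [0.8,-0.6,0],"hand": 0}])

```text
schema error: expected keys travel, dr, hand
```

Request:
servo_tool(deltas=[{"travel": [0.8,-0.6,0],"hand": 0},{"travel": [0.8,-0.6,0],"hand": 0},{"dr": [0,0,-1],"hand": 0},{"dr": [0,0,-1],"hand": 0},{"dr": [0,0,-1],"hand": 0},{"dr": [0,0,-1],"hand": 0},{"dr": [0,0,-1],"hand": 0}])

```text
schema error: expected keys travel, dr, hand
```

Request:
servo_tool(deltas=[{"dr": [0,0,-1],"hand": 0},{"dr": [0,0,-1],"hand": 0},{"dr": [0,0,-1],"hand": 0},{"dr": [0,0,-1],"hand": 0},{"dr": [0,0,-1],"hand": 0},{"hand": 0},{"hand": 0},{"hand": 0}])

```text
schema error: expected keys travel, dr, hand
```

```bash
cat >> h.py <<'E'
def goto(p):
    s=readout.sense(); M=rot(s['tool_rot']); print('tool delta/0.03:',np.round(M.T@(np.array(p)-s['tool_pos'])/.03,3),'rotvec err',np.round(M[:,2],4),'yaw',round(float(np.arctan2(M[1,0],M[0,0])),3))
    for k in('clock','q','tool_pos','contact_force','moment','opening','grasp_force'):print(k,np.round(s[k],4))
E
python3 - <<'E'
from h import *
goto([.530,.1208,.082])
E
```

```text
tool delta/0.03: [ 17.587 -13.13    4.971] rotvec err [-6.0e-04  1.3e-03 -1.0e+00] yaw 0.467
clock 0.1
q [-1.1743  0.0528  1.4016 -0.      1.6886 -0.0703]
tool_pos [ 0.2362 -0.4686  0.2305]
contact_force [-0.1501  0.1116 -0.0865]
moment [-0.044  -0.0836 -0.0101]
opening 0.0855
grasp_force 0.0
```

Request:
servo_tool(deltas=[{"travel": [0.8,-0.6,0],"dr": [0,0,0],"hand": 0},{"travel": [0.8,-0.6,0],"dr": [0,0,0],"hand": 0},{"travel": [0.8,-0.6,0],"dr": [0,0,0],"hand": 0},{"travel": [0.8,-0.6,0],"dr": [0,0,0],"hand": 0},{"travel": [0.8,-0.6,0],"dr": [0,0,0],"hand": 0},{"travel": [0.8,-0.6,0],"dr": [0,0,0],"hand": 0},{"travel": [0.8,-0.6,0],"dr": [0,0,0],"hand": 0},{"travel": [0.8,-0.6,0],"dr": [0,0,0],"hand": 0},{"travel": [0.8,-0.6,0],"dr": [0,0,0],"hand": 0},{"travel": [0.8,-0.6,0],"dr": [0,0,0],"hand": 0}])

```text
clock: 1.1
tool_pos: [0.3698, -0.1989, 0.231]
tool_rot: [-0.0, 0.973, 0.231, -0.0]
contact_force: [0.4, -0.9, 0.2]
opening: 0.0853
grasp_force: 0.0
```

Request:
servo_tool(deltas=[{"travel": [0.8,-0.6,0],"dr": [0,0,0],"hand": 0},{"travel": [0.8,-0.6,0],"dr": [0,0,0],"hand": 0},{"travel": [0.8,-0.6,0],"dr": [0,0,0],"hand": 0},{"travel": [0.8,-0.6,0],"dr": [0,0,0],"hand": 0},{"travel": [0.8,-0.6,0],"dr": [0,0,0],"hand": 0},{"travel": [0.8,-0.6,0],"dr": [0,0,0],"hand": 0},{"travel": [0.8,-0.6,0],"dr": [0,0,0],"hand": 0},{"travel": [0.8,-0.6,0],"dr": [0,0,0],"hand": 0},{"travel": [0.8,-0.6,0],"dr": [0,0,0],"hand": 0},{"travel": [0.8,-0.6,0],"dr": [0,0,0],"hand": 0}])

```text
clock: 2.1
tool_pos: [0.5032, 0.0699, 0.2308]
tool_rot: [0.0, 0.973, 0.231, -0.0]
contact_force: [0.4, -0.3, -0.2]
opening: 0.0853
grasp_force: 0.0
```

Request:
servo_tool(deltas=[{"travel": [0.8,-0.6,0],"dr": [0,0,0],"hand": 0},{"travel": [0.8,-0.6,0],"dr": [0,0,0],"hand": 0},{"travel": [0,0,0],"dr": [0,0,-1],"hand": 0},{"travel": [0,0,0],"dr": [0,0,-1],"hand": 0},{"travel": [0,0,0],"dr": [0,0,-1],"hand": 0},{"travel": [0,0,0],"dr": [0,0,-1],"hand": 0},{"travel": [0,0,0],"dr": [0,0,-1],"hand": 0}])

```text
clock: 2.8
tool_pos: [0.5294, 0.1224, 0.2307]
tool_rot: [-0.0, 0.907, 0.421, -0.0]
contact_force: [0.5, 0.2, 0.5]
opening: 0.0854
grasp_force: 0.0
```

Request:
servo_tool(deltas=[{"travel": [0,0,0],"dr": [0,0,-1],"hand": 0},{"travel": [0,0,0],"dr": [0,0,-1],"hand": 0},{"travel": [0,0,0],"dr": [0,0,-1],"hand": 0},{"travel": [0,0,0],"dr": [0,0,-1],"hand": 0},{"travel": [0,0,0],"dr": [0,0,-1],"hand": 0},{"travel": [0,0,0],"dr": [0,0,0],"hand": 0},{"travel": [0,0,0],"dr": [0,0,0],"hand": 0}])

```text
clock: 3.5
tool_pos: [0.5295, 0.1224, 0.2309]
tool_rot: [-0.0, 0.807, 0.591, -0.0]
contact_force: [0.1, 0.1, 0.5]
opening: 0.0854
grasp_force: 0.0
```

```bash
python3 - <<'E'
from h import *
goto([.530,.1208,.082])
E
```

```text
tool delta/0.03: [-0.043  0.035  4.964] rotvec err [-6.e-04 -2.e-04 -1.e+00] yaw 1.265
clock 3.5
q [ 1.5920e-01  1.0500e-01  1.3458e+00 -1.0000e-04  1.6915e+00  4.6530e-01]
tool_pos [0.5295 0.1224 0.2309]
contact_force [0.1056 0.0819 0.5044]
moment [ 0.0271  0.0229 -0.0161]
opening 0.0854
grasp_force 0.0
```

Request:
servo_tool(deltas=[{"travel": [-0.03,0.02,0.8],"dr": [0,0,0],"hand": 0},{"travel": [0,0,0.8],"dr": [0,0,0],"hand": 0},{"travel": [0,0,0.8],"dr": [0,0,0],"hand": 0},{"travel": [0,0,0.8],"dr": [0,0,0],"hand": 0},{"travel": [0,0,0.7],"dr": [0,0,0],"hand": 0},{"travel": [0,0,0.5],"dr": [0,0,0],"hand": 0},{"travel": [0,0,0.3],"dr": [0,0,0],"hand": 0},{"travel": [0,0,0.2],"dr": [0,0,0],"hand": 0},{"travel": [0,0,0],"dr": [0,0,0],"hand": 0}])

```text
clock: 4.4
tool_pos: [0.5298, 0.1213, 0.084]
tool_rot: [-0.0, 0.806, 0.592, -0.0]
contact_force: [0.4, -0.1, -0.6]
opening: 0.0859
grasp_force: 0.0
```

```bash
python3 - <<'E'
from h import *
goto([.530,.1208,.082])
a=snap('scene','c.png')[170:270,180:360];b=snap('top','d.png')[160:260,180:360]
m=np.vstack([a,b])[:,:,::-1];cv2.imwrite('pics/e.png',cv2.resize(m,None,fx=3,fy=3,interpolation=cv2.INTER_CUBIC))
E
```

```text
tool delta/0.03: [-0.016  0.01   0.068] rotvec err [-4.e-04 -2.e-04 -1.e+00] yaw 1.266
clock 4.4
q [ 1.5730e-01  2.0260e-01  1.5361e+00 -1.0000e-04  1.4033e+00  4.6160e-01]
tool_pos [0.5298 0.1213 0.084 ]
contact_force [ 0.4265 -0.0673 -0.6057]
moment [-0.0455  0.0124  0.0409]
opening 0.0859
grasp_force 0.0
```

View pics/e.png

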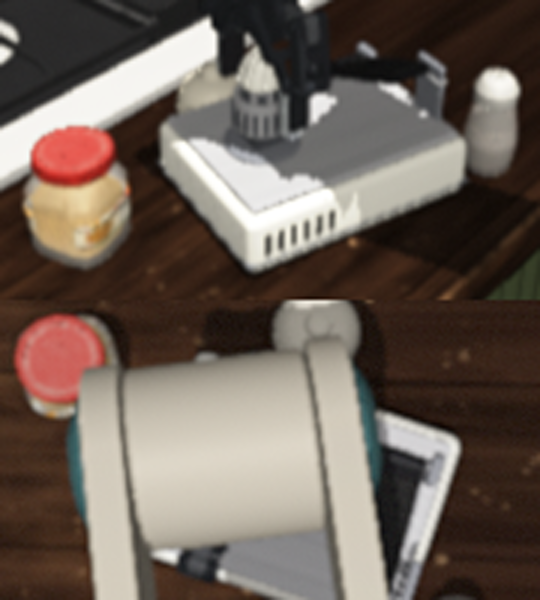

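The fingers straddle the sleeve: near fingertip at (298,130), far finger behind the reamer at (230,65), sleeve between them at (258,115). Closing now.

Request:
servo_tool(deltas=[{"travel": [0,0,0.05],"dr": [0,0,0],"hand": 0.4},{"travel": [0,0,0],"dr": [0,0,0],"hand": 1},{"travel": [0,0,0],"dr": [0,0,0],"hand": 1},{"travel": [0,0,0],"dr": [0,0,0],"hand": 1},{"travel": [0,0,0],"dr": [0,0,0],"hand": 1},{"travel": [0,0,0],"dr": [0,0,0],"hand": 1},{"travel": [0,0,0],"dr": [0,0,0],"hand": 1},{"travel": [0,0,0],"dr": [0,0,0],"hand": 1}])

```text
clock: 5.3
tool_pos: [0.5302, 0.1213, 0.0835]
tool_rot: [0.0, 0.806, 0.592, 0.0]
contact_force: [-1.7, -0.6, 6.2]
opening: 0.0414
grasp_force: 61.3
```

```bash
python3 - <<'E'
from h import *
goto([.530,.1208,.082])
E
```

```text
tool delta/0.03: [-0.019 -0.001  0.05 ] rotvec err [ 0.001  0.    -1.   ] yaw 1.267
clock 5.3
q [ 1.5720e-01  2.0300e-01  1.5368e+00 -2.0000e-04  1.4008e+00  4.6140e-01]
tool_pos [0.5302 0.1213 0.0835]
contact_force [-1.6622 -0.5946  6.1512]
moment [-0.0762  0.3314 -0.118 ]
opening 0.0414
grasp_force 61.3438
```

Request:
servo_tool(deltas=[{"travel": [0,0,0],"dr": [0,0,0.5],"hand": 1},{"travel": [0,0,0],"dr": [0,0,1],"hand": 1},{"travel": [0,0,0],"dr": [0,0,1],"hand": 1},{"travel": [0,0,0],"dr": [0,0,0],"hand": 1}])

```text
clock: 5.7
tool_pos: [0.5303, 0.1213, 0.0835]
tool_rot: [0.0, 0.862, 0.507, 0.001]
contact_force: [-1.3, -0.5, 5.4]
opening: 0.0412
grasp_force: 61.5
```

```bash
python3 - <<'E'
from h import *
goto([.530,.1208,.082])
E
```

```text
tool delta/0.03: [-0.02 -0.    0.05] rotvec err [ 1.3e-03 -1.0e-04 -1.0e+00] yaw 1.065
clock 5.7
q [ 1.5720e-01  2.0310e-01  1.5367e+00 -3.0000e-04  1.4006e+00  6.6350e-01]
tool_pos [0.5303 0.1213 0.0835]
contact_force [-1.2919 -0.475   5.4232]
moment [-0.1458  0.1681 -0.2233]
opening 0.0412
grasp_force 61.4823
```

Request:
servo_tool(deltas=[{"travel": [0,0,0],"dr": [0,0,1],"hand": 1},{"travel": [0,0,0],"dr": [0,0,1],"hand": 1},{"travel": [0,0,0],"dr": [0,0,1],"hand": 1},{"travel": [0,0,0],"dr": [0,0,1],"hand": 1},{"travel": [0,0,0],"dr": [0,0,1],"hand": 1},{"travel": [0,0,0],"dr": [0,0,1],"hand": 1},{"travel": [0,0,0],"dr": [0,0,0.5],"hand": 1},{"travel": [0,0,0],"dr": [0,0,0],"hand": 1}])

```text
clock: 6.5
tool_pos: [0.5305, 0.1211, 0.0835]
tool_rot: [0.0, 0.963, 0.27, 0.001]
contact_force: [-0.6, -2.0, 5.1]
opening: 0.0415
grasp_force: 61.5
```

```bash
python3 - <<'E'
from h import *
goto([.530,.1208,.082])
E
```

```text
tool delta/0.03: [-0.019  0.001  0.049] rotvec err [ 1.7e-03 -4.0e-04 -1.0e+00] yaw 0.546
clock 6.5
q [ 1.5700e-01  2.0320e-01  1.5366e+00 -7.0000e-04  1.4001e+00  1.1816e+00]
tool_pos [0.5305 0.1211 0.0835]
contact_force [-0.5789 -1.9749  5.0708]
moment [-0.3401  0.0321 -0.1589]
opening 0.0415
grasp_force 61.4906
```

Request:
servo_tool(deltas=[{"travel": [0,0,0],"dr": [0,0,1],"hand": 1},{"travel": [0,0,0],"dr": [0,0,1],"hand": 1},{"travel": [0,0,0],"dr": [0,0,1],"hand": 1},{"travel": [0,0,0],"dr": [0,0,0],"hand": 1}])

```text
clock: 6.9
tool_pos: [0.5305, 0.121, 0.0835]
tool_rot: [0.0, 0.988, 0.152, 0.001]
contact_force: [-0.2, -2.7, 4.4]
opening: 0.0415
grasp_force: 61.5
```

```bash
cat > m.py <<'E'
from h import *
s=readout.sense();M=rot(s['tool_rot'])
print('yaw',round(float(np.arctan2(M[1,0],M[0,0])),4),'m',np.round(s['moment'],3),'f',np.round(s['contact_force'],1),'q6',round(s['q'][5],4),'eff6',round(s['joint_efforts'][5],3))
E
python3 m.py
```

```text
yaw 0.3054 m [-0.443  0.014 -0.196] f [-0.2 -2.7  4.4] q6 1.4224 eff6 0.466
```

Request:
servo_tool(deltas=[{"travel": [0,0,0],"dr": [0,0,0.5],"hand": 1},{"travel": [0,0,0],"dr": [0,0,0],"hand": 1}])

```text
clock: 7.1
tool_pos: [0.5305, 0.121, 0.0835]
tool_rot: [0.0, 0.991, 0.133, 0.001]
contact_force: [0.3, -3.0, 5.0]
opening: 0.0416
grasp_force: 61.5
```

```bash
python3 m.py
```

```text
yaw 0.2667 m [-0.39  -0.077 -0.242] f [ 0.3 -3.   5. ] q6 1.4611 eff6 0.11
```

Request:
servo_tool(deltas=[{"travel": [0,0,0],"dr": [0,0,0.5],"hand": 1},{"travel": [0,0,0],"dr": [0,0,0],"hand": 1}])

```text
clock: 7.3
tool_pos: [0.5305, 0.121, 0.0835]
tool_rot: [0.0, 0.994, 0.113, 0.001]
contact_force: [0.2, -2.5, 5.7]
opening: 0.0416
grasp_force: 61.5
```

```bash
python3 m.py
```

```text
yaw 0.2267 m [-0.47  -0.04  -0.166] f [ 0.2 -2.5  5.7] q6 1.5011 eff6 0.11
```

Request:
servo_tool(deltas=[{"travel": [0,0,0],"dr": [0,0,0.5],"hand": 1},{"travel": [0,0,0],"dr": [0,0,0],"hand": 1}])

```text
clock: 7.5
tool_pos: [0.5305, 0.1209, 0.0835]
tool_rot: [0.0, 0.996, 0.093, 0.001]
contact_force: [0.0, -2.8, 5.1]
opening: 0.0416
grasp_force: 61.5
```

```bash
python3 m.py
```

```text
yaw 0.1867 m [-0.448 -0.036 -0.235] f [ 0.  -2.8  5.1] q6 1.5411 eff6 0.11
```

Request:
servo_tool(deltas=[{"travel": [0,0,0],"dr": [0,0,0.5],"hand": 1},{"travel": [0,0,0],"dr": [0,0,0],"hand": 1}])

```text
clock: 7.7
tool_pos: [0.5306, 0.1209, 0.0835]
tool_rot: [0.0, 0.997, 0.073, 0.001]
contact_force: [0.8, -2.2, 5.1]
opening: 0.0418
grasp_force: 61.5
```

```bash
python3 m.py
```

```text
yaw 0.1466 m [-0.468 -0.045 -0.267] f [ 0.8 -2.2  5.1] q6 1.5811 eff6 0.11
```

Request:
servo_tool(deltas=[{"travel": [0,0,0],"dr": [0,0,0.5],"hand": 1},{"travel": [0,0,0],"dr": [0,0,0],"hand": 1}])

```text
clock: 7.9
tool_pos: [0.5305, 0.1209, 0.0835]
tool_rot: [0.0, 0.999, 0.053, 0.001]
contact_force: [-0.4, -2.7, 4.8]
opening: 0.0417
grasp_force: 61.5
```

```bash
python3 m.py
```

```text
yaw 0.1067 m [-0.477 -0.035 -0.213] f [-0.4 -2.7  4.8] q6 1.6211 eff6 0.11
```

Request:
servo_tool(deltas=[{"travel": [0,0,0],"dr": [0,0,0.5],"hand": 1},{"travel": [0,0,0],"dr": [0,0,0],"hand": 1}])

```text
clock: 8.1
tool_pos: [0.5305, 0.1209, 0.0835]
tool_rot: [0.0, 0.999, 0.033, 0.001]
contact_force: [0.2, -2.7, 5.2]
opening: 0.0415
grasp_force: 61.5
```

```bash
python3 m.py
```

```text
yaw 0.0666 m [-0.503 -0.069 -0.162] f [ 0.2 -2.7  5.2] q6 1.6611 eff6 0.11
```

Request:
servo_tool(deltas=[{"travel": [0,0,0],"dr": [0,0,0.5],"hand": 1},{"travel": [0,0,0],"dr": [0,0,0],"hand": 1}])

```text
clock: 8.3
tool_pos: [0.5306, 0.1209, 0.0835]
tool_rot: [0.0, 1.0, 0.013, 0.001]
contact_force: [0.6, -2.9, 4.2]
opening: 0.0417
grasp_force: 61.5
```

```bash
python3 m.py
```

```text
yaw 0.0267 m [-0.505 -0.062 -0.202] f [ 0.6 -2.9  4.2] q6 1.7011 eff6 0.151
```

Request:
servo_tool(deltas=[{"travel": [0,0,0],"dr": [0,0,0.5],"hand": 1},{"travel": [0,0,0],"dr": [0,0,0],"hand": 1}])

```text
clock: 8.5
tool_pos: [0.5306, 0.1208, 0.0835]
tool_rot: [0.0, 1.0, -0.007, 0.001]
contact_force: [0.8, -3.2, 5.5]
opening: 0.042
grasp_force: 61.4
```

```bash
python3 m.py
```

```text
yaw -0.0132 m [-0.566 -0.008 -0.095] f [ 0.8 -3.2  5.5] q6 1.7409 eff6 0.212
```

Request:
servo_tool(deltas=[{"travel": [0,0,0],"dr": [0,0,0.5],"hand": 1},{"travel": [0,0,0],"dr": [0,0,0],"hand": 1}])

```text
clock: 8.7
tool_pos: [0.5305, 0.1208, 0.0835]
tool_rot: [0.001, 1.0, -0.027, 0.001]
contact_force: [0.3, -3.9, 4.6]
opening: 0.0415
grasp_force: 61.4
```

```bash
python3 m.py
```

```text
yaw -0.0531 m [-0.565 -0.06  -0.017] f [ 0.3 -3.9  4.6] q6 1.7808 eff6 0.276
```

Request:
servo_tool(deltas=[{"travel": [0,0,0],"dr": [0,0,0.5],"hand": 1},{"travel": [0,0,0],"dr": [0,0,0],"hand": 1}])

```text
clock: 8.9
tool_pos: [0.5305, 0.1208, 0.0835]
tool_rot: [0.001, 0.999, -0.046, 0.001]
contact_force: [0.8, -2.5, 6.7]
opening: 0.0419
grasp_force: 61.3
```

```bash
python3 m.py
```

```text
yaw -0.0929 m [-0.557 -0.056  0.065] f [ 0.8 -2.5  6.7] q6 1.8207 eff6 0.343
```

Request:
servo_tool(deltas=[{"travel": [0,0,0],"dr": [0,0,0.2],"hand": 1},{"travel": [0,0,0],"dr": [0,0,0],"hand": 1},{"travel": [0,0,0],"dr": [0,0,0],"hand": 1}])

```text
clock: 9.2
tool_pos: [0.5305, 0.1208, 0.0835]
tool_rot: [0.001, 0.999, -0.054, 0.001]
contact_force: [1.2, -3.4, 5.3]
opening: 0.0413
grasp_force: 61.2
```

```bash
python3 m.py
```

```text
yaw -0.1079 m [-0.572 -0.035  0.233] f [ 1.2 -3.4  5.3] q6 1.8356 eff6 0.238
```

Request:
servo_tool(deltas=[{"travel": [0,0,0],"dr": [0,0,0],"hand": 0.4},{"travel": [0,0,0],"dr": [0,0,0],"hand": 0},{"travel": [0,0,0],"dr": [0,0,0],"hand": 0},{"travel": [0,0,0],"dr": [0,0,0],"hand": 0},{"travel": [0,0,0],"dr": [0,0,0],"hand": 0},{"travel": [0,0,0],"dr": [0,0,0],"hand": 0}])

```text
clock: 9.8
tool_pos: [0.5298, 0.1214, 0.0827]
tool_rot: [0.0, 0.999, -0.055, -0.0]
contact_force: [-0.4, -1.1, -0.1]
opening: 0.0852
grasp_force: 0.0
```

```bash
python3 m.py; python3 - <<'E'
from h import *
goto([.476,.0285,.231])
E
```

```text
yaw -0.1091 m [-0.028  0.04   0.001] f [-0.4 -1.1 -0.1] q6 1.8372 eff6 -0.001
tool delta/0.03: [-1.447  3.274 -4.943] rotvec err [-1.e-04 -0.e+00 -1.e+00] yaw -0.109
clock 9.8
q [0.1573 0.2038 1.5375 0.     1.4003 1.8372]
tool_pos [0.5298 0.1214 0.0827]
contact_force [-0.4171 -1.1158 -0.0808]
moment [-0.0284  0.0403  0.0005]
opening 0.0852
grasp_force 0.0
```

Request:
servo_tool(deltas=[{"travel": [0,0,-0.3],"dr": [0,0,0],"hand": 0},{"travel": [0,0,-0.7],"dr": [0,0,0],"hand": 0},{"travel": [0,0,-0.9],"dr": [0,0,0],"hand": 0},{"travel": [0,0,-0.9],"dr": [0,0,0],"hand": 0},{"travel": [0,0,-0.9],"dr": [0,0,0],"hand": 0},{"travel": [0,0,-0.8],"dr": [0,0,0],"hand": 0},{"travel": [0,0,-0.5],"dr": [0,0,0],"hand": 0.3},{"travel": [-0.4,0.8,0],"dr": [0,0,0],"hand": 1},{"travel": [-0.4,0.8,0],"dr": [0,0,0],"hand": 1},{"travel": [-0.4,0.8,0],"dr": [0,0,0],"hand": 1}])

```text
clock: 10.8
tool_pos: [0.4855, 0.0531, 0.2327]
tool_rot: [0.0, 0.999, -0.054, -0.0]
contact_force: [-0.5, -0.0, -0.2]
opening: 0.0283
grasp_force: 0.0
```

Request:
servo_tool(deltas=[{"travel": [-0.3,0.8,0],"dr": [0,0,0],"hand": 1},{"travel": [0,0,0],"dr": [0,0,1],"hand": 1},{"travel": [0,0,0],"dr": [0,0,1],"hand": 1},{"travel": [0,0,0],"dr": [0,0,0.31],"hand": 1},{"travel": [0,0,0],"dr": [0,-0.9,0],"hand": 1},{"travel": [0,0,0],"dr": [0,-0.9,0],"hand": 1},{"travel": [0,0,0],"dr": [0,-0.82,0],"hand": 1},{"travel": [0,0,0],"dr": [0,0,0],"hand": 1},{"travel": [0,0,0],"dr": [0,0,0],"hand": 1}])

```text
clock: 11.7
tool_pos: [0.4748, 0.0309, 0.2324]
tool_rot: [-0.015, 0.984, -0.145, -0.103]
contact_force: [0.7, 0.0, -0.4]
opening: 0.0
grasp_force: 0.0
```

```bash
python3 - <<'E'
from h import *
# juicer yaw -0.294; recompute centre from chuck at (.5302,.1208) (gripper-centred)
Rj=R.from_euler('z',-.294).as_matrix()
o=np.array([.5302,.1209,0])-Rj@[0,.045,0]; print('origin',o)
p=o+Rj@[-.030,-.060,.092]; print('press half',p)
n=Rj@[np.sin(.21),0,np.cos(.21)]
M=rot(readout.sense()['tool_rot']);print('z in juicer',Rj.T@M[:,2],'x',Rj.T@M[:,0])
goto(p+.05*n)
a=snap('scene','f.png')[170:270,180:360];b=snap('top','g.png')[160:260,180:360]
m=np.vstack([a,b])[:,:,::-1];cv2.imwrite('pics/h.png',cv2.resize(m,None,fx=3,fy=3,interpolation=cv2.INTER_CUBIC))
E
```

```text
origin [0.51715977 0.07783084 0.        ]
press half [0.47106002 0.02909878 0.092     ]
z in juicer [-2.07288969e-01 -3.21937609e-04 -9.78279704e-01] x [ 9.78279486e-01  6.76024849e-04 -2.07289145e-01]
tool delta/0.03: [0.871 0.093 2.935] rotvec err [-0.1985  0.0598 -0.9783] yaw -0.293
clock 11.7
q [-0.0429  0.0696  1.3924  0.0538  1.8817  1.8324]
tool_pos [0.4748 0.0309 0.2324]
contact_force [ 0.6748  0.0134 -0.3628]
moment [-0.0648 -0.1152 -0.0204]
opening 0.0
grasp_force 0.0
```

View pics/h.png

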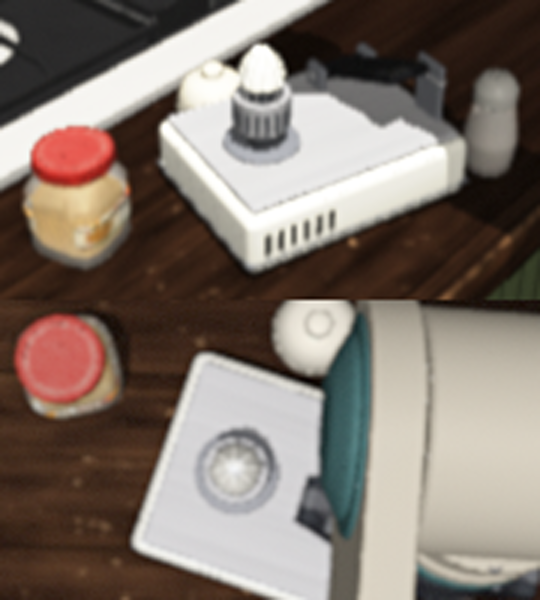

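The reamer still stands upright and seated in the chuck (tip at (262,48)). Jar, shaker and timer haven't moved, and the paddle is up. Next I move to above the press point.

Request:
servo_tool(deltas=[{"travel": [0.5,0.09,0.5],"dr": [0,0,0],"hand": 1},{"travel": [0.37,0,0.8],"dr": [0,0,0],"hand": 1},{"travel": [0,0,0.8],"dr": [0,0,0],"hand": 1},{"travel": [0,0,0.6],"dr": [0,0,0],"hand": 1},{"travel": [0,0,0.25],"dr": [0,0,0],"hand": 1},{"travel": [0,0,0],"dr": [0,0,0],"hand": 1},{"travel": [0,0,0.3],"dr": [0,0,0],"hand": 1},{"travel": [0,0,0.2],"dr": [0,0,0],"hand": 1},{"travel": [0,0,0],"dr": [0,0,0],"hand": 1}])

```text
clock: 12.7
tool_pos: [0.4773, 0.0271, 0.1255]
tool_rot: [-0.015, 0.984, -0.146, -0.104]
contact_force: [0.2, 0.5, -0.1]
opening: 0.0001
grasp_force: 0.0
```

```bash
python3 - <<'E'
from h import *
goto([.4711,.0291,.092])
b=snap('scene','i.png')[170:240,270:360];cv2.imwrite('pics/j.png',cv2.resize(b[:,:,::-1],None,fx=8,fy=8,interpolation=cv2.INTER_CUBIC))
E
```

```text
tool delta/0.03: [ 0.02  -0.003  1.139] rotvec err [-0.2     0.0602 -0.9779] yaw -0.294
clock 12.7
q [-0.05    0.1405  1.5321  0.0504  1.6733  1.8148]
tool_pos [0.4773 0.0271 0.1255]
contact_force [ 0.1746  0.4545 -0.1241]
moment [-0.0342 -0.0795  0.0337]
opening 0.0001
grasp_force 0.0
```

View pics/j.png

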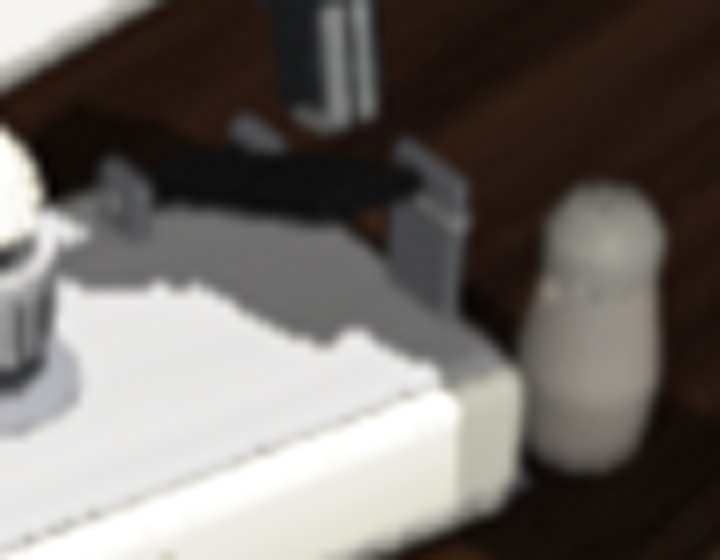

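The closed fingers hover over the paddle's front part, with tips at (335,125). The paddle's front end is at (415,185) and the plate with its rib is at (430,215). Pressing down.

Request:
servo_tool(deltas=[{"travel": [0.02,0,0.3],"dr": [0,0,0],"hand": 1},{"travel": [0,0,0.2],"dr": [0,0,0],"hand": 1},{"travel": [0,0,0.15],"dr": [0,0,0],"hand": 1},{"travel": [0,0,0.15],"dr": [0,0,0],"hand": 1},{"travel": [0,0,0.12],"dr": [0,0,0],"hand": 1},{"travel": [0,0,0],"dr": [0,0,0],"hand": 1}])

```text
clock: 13.35
tool_pos: [0.4727, 0.0287, 0.0991]
tool_rot: [-0.015, 0.984, -0.146, -0.103]
contact_force: [-0.9, 0.1, 6.2]
opening: -0.0
grasp_force: 2.6
```

Request:
servo_tool(deltas=[{"travel": [0,0,0.1],"dr": [0,0,0],"hand": 1},{"travel": [0,0,0.08],"dr": [0,0,0],"hand": 1},{"travel": [0,0,0.04],"dr": [0,0,0],"hand": 1},{"travel": [0,0,0],"dr": [0,0,0],"hand": 1},{"travel": [0,0,0],"dr": [0,0,0],"hand": 1}])

```text
clock: 13.85
tool_pos: [0.4715, 0.0291, 0.0934]
tool_rot: [-0.015, 0.984, -0.146, -0.103]
contact_force: [-3.4, 0.5, 8.4]
opening: -0.0004
grasp_force: 3.5
```

```bash
python3 - <<'E'
from h import *
goto([.4711,.0291,.092])
b=snap('scene','k.png')[170:240,270:360];cv2.imwrite('pics/l.png',cv2.resize(b[:,:,::-1],None,fx=8,fy=8,interpolation=cv2.INTER_CUBIC))
E
```

```text
tool delta/0.03: [-0.004  0.005  0.048] rotvec err [-0.1989  0.0605 -0.9781] yaw -0.294
clock 13.85
q [-0.0469  0.1554  1.5828  0.0511  1.6065  1.8143]
tool_pos [0.4715 0.0291 0.0934]
contact_force [-3.3536  0.4616  8.3875]
moment [0.186  0.7316 0.0746]
opening -0.0004
grasp_force 3.5324
```

View pics/l.png

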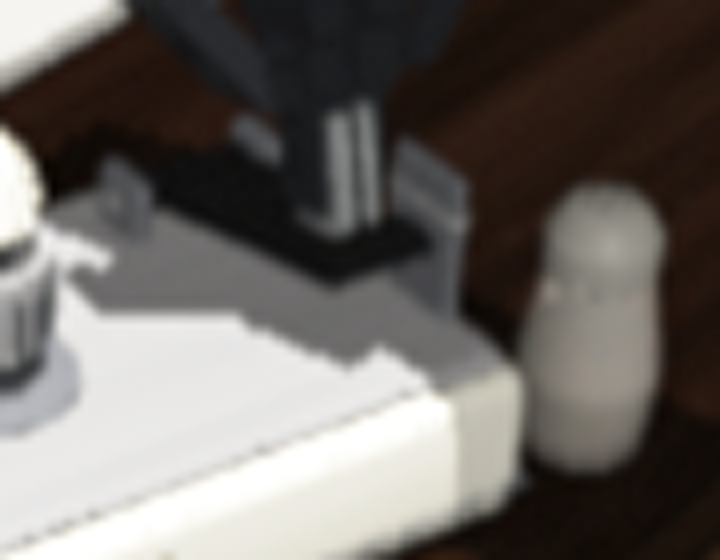

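Request:
servo_tool(deltas=[{"travel": [0,0,0.05],"dr": [0,0,0],"hand": 1},{"travel": [0,0,0],"dr": [0,0,0],"hand": 1},{"travel": [0,0,0],"dr": [0,0,0],"hand": 1},{"travel": [0,0,0],"dr": [0,0,0],"hand": 1},{"travel": [0,0,0],"dr": [0,0,0],"hand": 1}])

```text
clock: 14.4
tool_pos: [0.4713, 0.0292, 0.0921]
tool_rot: [-0.015, 0.984, -0.146, -0.103]
contact_force: [-2.5, 1.3, 8.9]
opening: -0.0003
grasp_force: 3.9
```

```bash
python3 - <<'E'
from h import *
goto([.4711,.0291,.092])
for i in range(3):
    viewer.snapshot('top'); s=readout.sense(); print(np.round(s['contact_force'],1),s['tool_pos'][2].round(4))
b=snap('scene','n.png')[190:215,300:335];big=cv2.resize(b[:,:,::-1],None,fx=20,fy=20,interpolation=cv2.INTER_CUBIC)
cv2.imwrite('pics/o.png',big)
Rj=R.from_euler('z',-.294).as_matrix();o=np.array([.5172,.0778,0])
for a in(.15,.18,.21,.24,.27):
    t=.42-a
    for y in(-.041,-.079):
        p=o+Rj@[.045-.098*np.cos(t)+.003*np.sin(t),y,.070+.098*np.sin(t)+.003*np.cos(t)]
        u=proj('scene',p);print(a,y,np.round(((u-[300,190])+.5)*20))
for x in(-.03,-.06):print('rib',np.round((proj('scene',o+Rj@[x,-.086,.094])-[300,190]+.5)*20))
E
```

```text
tool delta/0.03: [-0.006  0.006  0.004] rotvec err [-0.1986  0.0605 -0.9782] yaw -0.294
clock 14.4
q [-0.0468  0.156   1.5848  0.0512  1.6036  1.8143]
tool_pos [0.4713 0.0292 0.0921]
contact_force [-2.5305  1.2941  8.9211]
moment [0.197  0.7682 0.0256]
opening -0.0003
grasp_force 3.8835
[-3.6  1.2  8.3] 0.0921
[-2.6 -0.1  8.8] 0.0921
[-3.2  0.8  8.5] 0.0921
0.15 -0.041 [226. 241.]
0.15 -0.079 [493. 144.]
0.18 -0.041 [229. 265.]
0.18 -0.079 [496. 168.]
0.21 -0.041 [232. 289.]
0.21 -0.079 [498. 192.]
0.24 -0.041 [234. 313.]
0.24 -0.079 [500. 215.]
0.27 -0.041 [236. 336.]
0.27 -0.079 [501. 238.]
rib [436.  90.]
rib [601. 209.]
```

View pics/o.png

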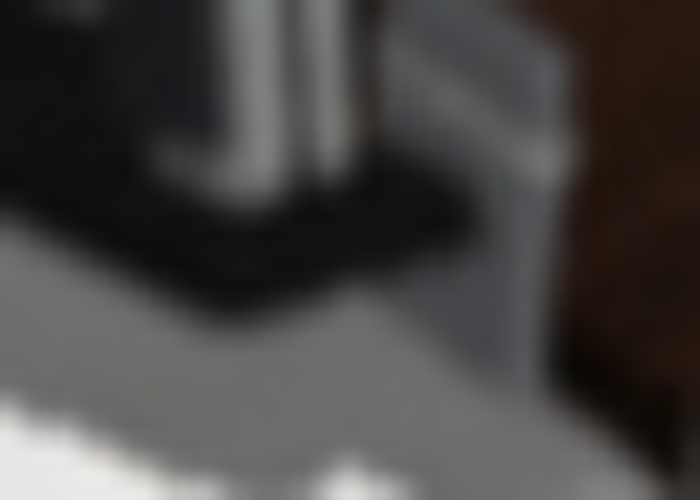

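The paddle's front end spans (230,305) to (478,215), close to the half-way projection. The rib end shows at (550,165) against a predicted (550,172). TCP height (92.1 mm) and normal force (about 8 N) also match half-way, so I'm handing in.

```bash
python3 -c "
from h import *
print(job.job_done())"
```

```text
the job is handed in; nothing more can be done
None
```

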